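# Find the tired spring finger on the strip feeder

### The arm

A 6-joint arm with a two-finger parallel gripper is mounted at the origin on the work surface. World frame = base frame: x ahead of the robot, y to its left, z up, the work surface at z = 0. Lengths are in m, angles in rad, forces in N, time in s.
With the tool pointing down it reaches from about 0.35 to 0.775 m from the base axis. Payload 7.3 kg.
Tool frame: the origin (TCP) lies on the centre line of the jaws, within the pads' length; the fingertips stand 17 mm ahead of it and the grasp point (between the pads) lies 2 mm behind it (robot.tcp_to_tips is the distance from the TCP to the fingertips, in m); z points along the fingers, y is the line along which they close (so a half turn about z gives the same grasp; the last joint's range is limited). The gripper opens to 92 mm and grips with 3 to 60 N. Pads are 19 mm wide; open, the fingers measure 130 mm over their backs; the gripper's body (75 mm by 190 mm) begins 47 mm behind the grasp point.
Start: joints at [0.999, 0.342, 1.524, -0, 1.275, -0.146], TCP at [0.217, 0.478, 0.244] pointing down, gripper open.
Joint ranges: [-2.53, 2.53], [-0.77, 2.02], [0.04, 2.7], [-1, 4.14], [0.28, 2.66], [-3.11, 3.11]. Speed limits (rad/s): [2.57, 2.57, 3.14, 3.14, 3.14, 3.14].

### API

Orientations are given as [roll, pitch, yaw] about the fixed x, y, z axes, in that order (R = Rz(yaw) Ry(pitch) Rx(roll)).
In Python, from cell import robot gives the robot as it stands. The module is installed in compiled form; this text tells all that it offers.
- The arm moves only by the tool carry_out, never from a script. Its argument "commands" is a list of rows, each a list of 3 entries, a list of its own where there are three numbers: the shift along the tool's x, y, z in m, then the turn about the tool's z in rad, then the opening, from 0 (shut) to 1 (fully open). In form: [[[dx, dy, dz], yaw, claw], ...]. A call has 1 to 20 rows; each row shifts and turns the commanded pose from where the row before left it, along the tool's axes as they then stand; what a row does not reach is not made up. A row lasts 1/8 s, in which the tool goes at most 62.5 mm and 10.7 degrees, less where a joint would pass 70% of its speed; a pose out of reach is approached as far as the arm can. A call is refused whole if a number of a shift passes 0.0625 or a number of a turn 0.188, either way. A call with a gripper value outside its range is refused whole. The fingers move at their own pace and stop on an object; "newtons" is the grip in N (left out, the last holds). Time passes only in rows, so rows that do not move let the fingers close. It gives the time, the measured TCP pose, the force, the opening and the grip force at its end, in the units of the state.
- robot.observe(): the state, without advancing time (a new reading comes with each control period).
- robot.read_camera(name): name is "side" or "top" or "wrist"; returns a dict with "pixels" (384x512x3 uint8, red, green, blue), "fx", "fy", "cx", "cy" (pixels), "view" (4x4, takes a point from world to camera coordinates); the wrist camera has in their place "T_tool_cam" (4x4, takes a point from camera to tool coordinates, whose origin is the TCP and whose axes are the flange's). Camera axes: x right, y up, looking along -z (the intrinsics and any distortion apply to the point x, -y, -z); pixel columns grow to the right and rows downward; lengths in m; the calibration is good to about 2 mm. The wrist camera is an equidistant fisheye: a pixel r from the principal point sees the ray r / f radians off the axis. A picture is of the moment at which its call begins: read the wrist's pose just before it. There is no depth.
- robot.hand_in(): hands the job in; it is judged then, once.
Trained networks look in a picture, given as the dict that the camera call returned (one of the last four; its "shot" number tells which), for a name from the list of things; names that differ only in an ending like _2 or _b are one class to them, and where a whole thing is asked for, a point or a joint stands for the part that bears it (a point fixed in the world has none). Each returns a list of dicts, best first, with "p" (0 to 1); they miss things now and then, are a little off and sometimes report something else, mostly with a low value. They report only what shows in the picture. A call takes as long as a camera call.
- robot.find_in(picture, name): "at" ([column, row] in pixels, amid what is visible of it).
- robot.tip_of(picture, name): "at" ([column, row] in pixels: a listed point, or the origin of a listed thing).
The state is a dict: "time": time; "qpos": joint angles; "qvel": joint speeds; "joint_efforts": joint torques, N m; "tool_pos": TCP position; "tool_rot": TCP orientation; "contact_force": force on the tool from outside, world axes, zero at the start; "torque": the same for the moment, N m; "opening": finger opening in m; "grip_force": force on a finger pad.
Only numpy, scipy, OpenCV 4.12 (cv2) and the standard library are available. Lean on these libraries where they do the work, as an engineer would, in place of code of your own. Each camera call takes 0.05 s, during which the arm holds its last target. There are 200 camera calls.

### The job

One of the three spring fingers has gone weak and gives under less than half the force of the other two. Working from the robot's left to its right, gently press the free tip of each finger down onto its stop, hold it there for a moment and let it up, to feel which is weak. Then put the red ring over the peg of the weak finger, flat on its clamp, let go, and slowly press that finger down to its stop once more as a check; never push a finger or its clamp with 20 N or more, and leave the green ring, the tablet strip and the scissors where they lie.

Things in the scene. Friction and masses are not known exactly. Their poses are not given: they have to be found in the camera images.
- station_a: One of three look-alike spring-finger stations fixed side by side (left to right order drawn afresh). Aluminium base 150 x 56 x 10 mm, origin under its centre, x from the finger's free tip to its clamp, z up. Clamp block 40 x 36 mm at x = 50 mm, blue with dark cap, top 48 mm up. Steel leaf 22 mm wide, 36 mm up, runs 90 mm free from the clamp to a brass cross bar at x = -60 mm; black rubber stop under it.
- leaf_a (a joint): Bend of the leaf of station_a about its clamp, rad: 0 at rest, 0.156 with the tip on its stop, 14 mm down. Springs back by itself. Force at the tip grows evenly with bend: 6.5 to 7.5 N just reaches the stop on a sound finger, about 2.8 N on the weak one. The rubber stop then yields some 4 N/mm.
- tip_a (a point): Top of the brass cross bar at the free tip of the leaf of station_a, where it is pressed; it moves with the leaf (43 mm above the table at rest, 29 mm on the stop).
- peg_a (a point): Foot of the upright steel marker peg (12 mm diameter, 26 mm tall with a bevelled top) on the clamp cap of station_a, on its axis, 48 mm above the table.
- station_b: One of three look-alike spring-finger stations fixed side by side (left to right order drawn afresh). Aluminium base 150 x 56 x 10 mm, origin under its centre, x from the finger's free tip to its clamp, z up. Clamp block 40 x 36 mm at x = 50 mm, blue with dark cap, top 48 mm up. Steel leaf 22 mm wide, 36 mm up, runs 90 mm free from the clamp to a brass cross bar at x = -60 mm; black rubber stop under it.
- leaf_b (a joint): Bend of the leaf of station_b about its clamp, rad: 0 at rest, 0.156 with the tip on its stop, 14 mm down. Springs back by itself. Force at the tip grows evenly with bend: 6.5 to 7.5 N just reaches the stop on a sound finger, about 2.8 N on the weak one. The rubber stop then yields some 4 N/mm.
- tip_b (a point): Top of the brass cross bar at the free tip of the leaf of station_b, where it is pressed; it moves with the leaf (43 mm above the table at rest, 29 mm on the stop).
- peg_b (a point): Foot of the upright steel marker peg (12 mm diameter, 26 mm tall with a bevelled top) on the clamp cap of station_b, on its axis, 48 mm above the table.
- station_c: One of three look-alike spring-finger stations fixed side by side (left to right order drawn afresh). Aluminium base 150 x 56 x 10 mm, origin under its centre, x from the finger's free tip to its clamp, z up. Clamp block 40 x 36 mm at x = 50 mm, blue with dark cap, top 48 mm up. Steel leaf 22 mm wide, 36 mm up, runs 90 mm free from the clamp to a brass cross bar at x = -60 mm; black rubber stop under it.
- leaf_c (a joint): Bend of the leaf of station_c about its clamp, rad: 0 at rest, 0.156 with the tip on its stop, 14 mm down. Springs back by itself. Force at the tip grows evenly with bend: 6.5 to 7.5 N just reaches the stop on a sound finger, about 2.8 N on the weak one. The rubber stop then yields some 4 N/mm.
- tip_c (a point): Top of the brass cross bar at the free tip of the leaf of station_c, where it is pressed; it moves with the leaf (43 mm above the table at rest, 29 mm on the stop).
- peg_c (a point): Foot of the upright steel marker peg (12 mm diameter, 26 mm tall with a bevelled top) on the clamp cap of station_c, on its axis, 48 mm above the table.
- ring_red: Loose red plastic marker ring, outside 52 mm, hole 26 mm, 18 mm high, 50 g, lying flat on the table; origin at the centre of its underside.
- ring_green: Loose green ring of the same size as the red one; not needed. Origin at the centre of its underside.
- blister: Loose tablet strip, 95 x 45 mm, 8 mm high, lying flat, origin under its centre; bystander.
- scissors: Loose scissors with blue handles, about 175 mm long, 9 mm high, lying flat along its x, origin near the pivot; bystander.

How it is judged:
By the outcome, as a careful person would: the job done as asked, in the order asked, and still so for the second after the job is handed in, with the robot touching nothing.
It also fails if it takes over 72 s, if anything falls off the work surface, if the arm or the gripper's body presses on something with over 40 N, if the wrist force passes 120 N, or if a joint passes its speed limit or range.

## Working session

There is one attempt and no reset: what is moved stays moved. The work goes in short steps, Python scripts to look and compute and a tool call to move; the robot and the scene stay as the last step left them, time stands still between calls to the robot, and variables do not carry over. Pictures are saved under pics/ and viewed, at most 10 in all, crops included, and the job is handed in when it is done.

Besides the shell and the picture viewer there is one more tool, called after ">>>" in YAML: its name, and indented under it one key for each argument. carry_out: Moves the arm, as the interface text tells. Its arguments: {"type":"object","properties":{"commands":{"type":"array"},"newtons":{"type":"number"}},"required":["commands"]}

```bash
mkdir -p pics; cat > h.py <<'E'
import numpy as np, cv2
from cell import robot
from scipy.spatial.transform import Rotation as R
def ray(p,uv):
    x=(uv[0]-p["cx"])/p["fx"]; y=(uv[1]-p["cy"])/p["fy"]
    V=np.array(p["view"]); d=V[:3,:3].T@np.array([x,-y,-1.0]); o=-V[:3,:3].T@V[:3,3]
    return o,d
def at_z(p,uv,z):
    o,d=ray(p,uv); return o+d*(z-o[2])/d[2]
def wray(p,uv,st):
    dx=uv[0]-p["cx"]; dy=uv[1]-p["cy"]; a=dx/p["fx"]; b=dy/p["fy"]; r=np.hypot(a,b)
    s=np.sin(r)/max(r,1e-9); c=np.array([a*s,-b*s,-np.cos(r)])
    T=np.array(p["T_tool_cam"]); Rw=tr(st)
    return np.array(st["tool_pos"])+Rw@T[:3,3], Rw@T[:3,:3]@c
def tr(st):
    r=np.array(st["tool_rot"]); 
    return r if r.shape==(3,3) else R.from_euler("xyz",r).as_matrix()
def wat(p,uv,st,z):
    o,d=wray(p,uv,st); return o+d*(z-o[2])/d[2]
def save(p,n): cv2.imwrite(f"pics/{n}.png",cv2.cvtColor(p["pixels"],cv2.COLOR_RGB2BGR))
E
python3 - <<'E'
from h import *
np.set_printoptions(precision=4,suppress=True)
s=robot.observe(); print(s)
print(tr(s))
for c in("top","side"):
    p=robot.read_camera(c); save(p,c+"0"); print(c,ray(p,(256,192)))
    for n,z in(("tip_a",.043),("peg_a",.048),("ring_red",0),("ring_green",0),("station_a",0),("scissors",0),("blister",0)):
        for d in robot.tip_of(p,n): print(n,round(d["p"],2),np.round(d["at"]),at_z(p,d["at"],z))
E
```

```text
{'time': 0.0, 'qpos': array([ 0.999 ,  0.3427,  1.525 , -0.    ,  1.2754, -0.146 ]), 'qvel': array([ 0.0001,  0.0003, -0.0005,  0.001 ,  0.0002, -0.0004]), 'joint_efforts': array([ -0.0031, -43.1243, -24.4214,   0.0714,   0.0561,  -0.0001]), 'tool_pos': array([0.2166, 0.4778, 0.243 ]), 'tool_rot': array([-3.14  , -0.0002,  2.7158]), 'contact_force': array([0.4885, 0.2989, 0.0199]), 'torque': array([ 0.0003, -0.0013,  0.0178]), 'grip_force': 0.0, 'opening': 0.0921320793912814}
[[-0.9107  0.4131 -0.0008]
 [ 0.4131  0.9107 -0.0013]
 [ 0.0002 -0.0016 -1.    ]]
top (array([ 0.4718, -0.0243,  0.9591]), array([ 0.0383,  0.0291, -0.9991]))
tip_a 0.71 [251. 183.] [0.5277 0.0137 0.043 ]
tip_a 0.71 [346. 189.] [ 0.5109 -0.2021  0.043 ]
peg_a 0.78 [169. 117.] [0.6777 0.1978 0.048 ]
peg_a 0.75 [257. 133.] [ 0.6404 -0.0009  0.048 ]
peg_a 0.62 [334. 146.] [ 0.6087 -0.1754  0.048 ]
ring_red 0.83 [101. 216.] [0.456  0.3714 0.    ]
ring_green 0.61 [407. 200.] [ 0.4871 -0.3528  0.    ]
station_a 0.88 [341. 168.] [ 0.5648 -0.1992  0.    ]
station_a 0.77 [256. 155.] [0.597  0.0036 0.    ]
station_a 0.67 
[... 438 characters left out ...]
6 0.048 ]
peg_a 0.85 [323. 229.] [ 0.6163 -0.191   0.048 ]
peg_a 0.78 [290. 182.] [0.6326 0.0084 0.048 ]
peg_a 0.71 [260. 195.] [0.5294 0.0093 0.048 ]
ring_red 0.74 [186. 145.] [0.4447 0.3727 0.    ]
ring_red 0.25 [265. 142.] [0.6848 0.2435 0.    ]
ring_green 0.74 [316. 299.] [ 0.4916 -0.3439  0.    ]
station_a 0.95 [274. 195.] [0.5856 0.0222 0.    ]
station_a 0.59 [306. 243.] [ 0.5711 -0.181   0.    ]
station_a 0.58 [251. 156.] [0.6087 0.2088 0.    ]
scissors 0.72 [185. 146.] [0.44  0.365 0.   ]
scissors 0.61 [219. 250.] [ 0.3428 -0.076   0.    ]
scissors 0.22 [260. 196.] [0.5481 0.0428 0.    ]
blister 0.9 [191. 200.] [0.3556 0.1369 0.    ]
blister 0.32 [307. 244.] [ 0.5707 -0.1827  0.    ]
```

View pics/top0.png

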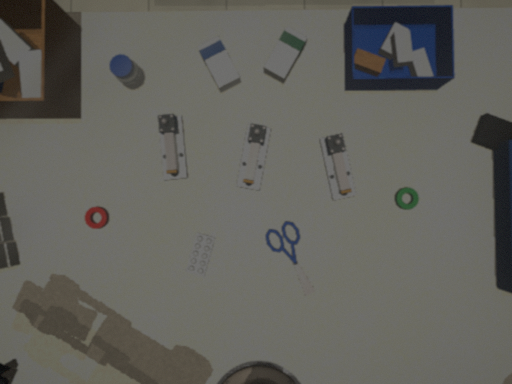

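View pics/side0.png

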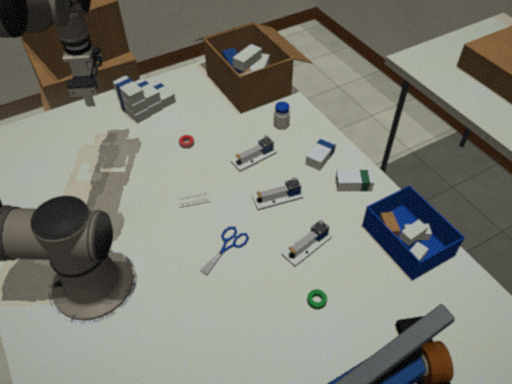

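The top view shows the left station's peg at about (168,118) and tip at (173,172). The middle station's peg and tip are at (257,133) and (249,183), the right's at (334,146) and (346,189). The red ring is at (97,217) and the green at (407,199), with clear space around both. The side view agrees, so I'll move above the left tip.

>>> carry_out:
  commands:
    - [[0,0,0.015],-0.142,0]
    - [[0,0,0.015],-0.142,0]
    - [[0,0,0.015],-0.142,0]
    - [[-0.037,-0.032,0],0,0]
    - [[-0.037,-0.032,0],0,0]
    - [[-0.037,-0.032,0],0,0]
    - [[-0.037,-0.032,0],0,0]
    - [[-0.037,-0.032,0],0,0]
    - [[-0.037,-0.032,0],0,0]
    - [[-0.037,-0.032,0],0,0]
    - [[-0.037,-0.032,0],0,0]
    - [[-0.035,-0.032,0],0,0]
    - [[0,0,0],0,0]
    - [[0,0,0],0,0]
  newtons: 20

```text
time: 2.55
tool_pos: [0.5475, 0.1903, 0.1985]
tool_rot: [3.141, -0.001, 3.141]
contact_force: [-0.2, -0.2, 0.3]
opening: 0.0004
grip_force: 0.0
```

```bash
cat > w.py <<'E'
from h import *
import sys
np.set_printoptions(precision=4,suppress=True)
def look(n,names=(("tip_a",.043),("peg_a",.048),("ring_red",0),("ring_green",0),("station_a",0))):
    s=robot.observe(); print(s["time"],s["tool_pos"],s["tool_rot"],s["contact_force"],s["qpos"])
    p=robot.read_camera("wrist"); save(p,n)
    for k,z in names:
        for d in robot.tip_of(p,k): print(k,round(d["p"],2),np.round(d["at"],1),wat(p,d["at"],s,z))
if __name__=="__main__": look(sys.argv[1])
E
python3 w.py w1
```

```text
2.55 [0.5475 0.1903 0.1985] [ 3.1413 -0.0009  3.1413] [-0.1734 -0.1581  0.317 ] [ 0.2022  0.4794  1.4375  0.0005  1.2255 -1.3685]
tip_a 0.96 [260.  195.7] [0.5582 0.1938 0.043 ]
tip_a 0.71 [104.6 173.8] [0.533  0.0214 0.043 ]
peg_a 0.74 [ 97.6 264.8] [ 0.6447 -0.0051  0.048 ]
station_a 0.79 [113.6 211.6] [0.5906 0.0044 0.    ]
station_a 0.76 [  7.  196.1] [ 0.5699 -0.2001  0.    ]
station_a 0.65 [264.6 234.9] [0.6191 0.2004 0.    ]
```

View pics/w1.png

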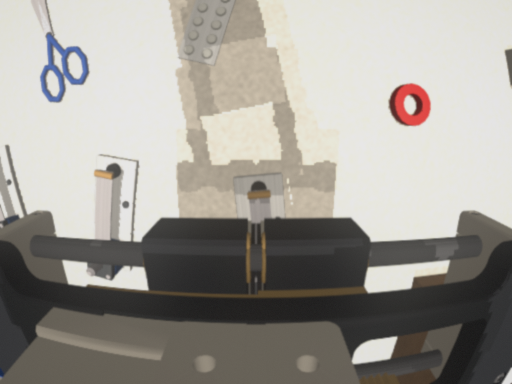

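The wrist view shows the left brass bar at about (259,194), so the tip is near (0.557, 0.193). The middle bar is at (104,174) and the red ring at (411,104). I'll shift 9 mm ahead and go down close to the bar.

>>> carry_out:
  commands:
    - [[-0.009,0.002,0.015],0,0]
    - [[0,0,0.03],0,0]
    - [[0,0,0.03],0,0]
    - [[0,0,0.03],0,0]
    - [[0,0,0.02],0,0]
    - [[0,0,0.005],0,0]
    - [[0,0,0],0,0]
    - [[0,0,0],0,0]

```text
time: 3.85
tool_pos: [0.5575, 0.1924, 0.0696]
tool_rot: [3.141, 0.002, -3.141]
contact_force: [-0.7, -0.5, 0.4]
opening: 0.0003
grip_force: 0.0
```

```bash
python3 w.py w2
```

```text
3.85 [0.5575 0.1924 0.0696] [ 3.1412  0.0017 -3.1413] [-0.7478 -0.5039  0.4223] [ 0.2024  0.6399  1.5505  0.0001  0.9494 -1.3687]
tip_a 0.63 [ 23.4 195.2] [0.535  0.0189 0.043 ]
tip_a 0.46 [255.4 232.2] [0.5582 0.1912 0.043 ]
ring_red 0.91 [472.7  90.1] [0.4535 0.3766 0.    ]
station_a 0.67 [ 53. 240.] [0.5889 0.0038 0.    ]
```

View pics/w2.png

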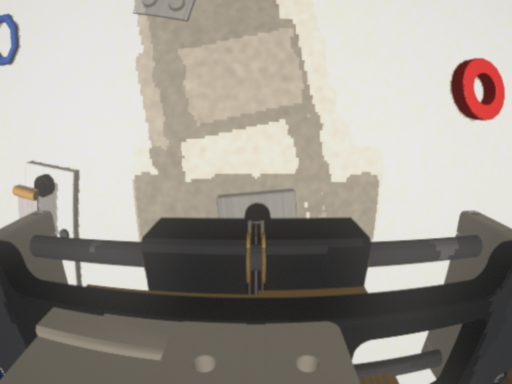

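The left bar is now hidden right under the fingers, with the rubber stop showing at (258,212). Next I press.

>>> carry_out:
  commands:
    - [[0,0,0.004],0,0]
    - [[0,0,0.004],0,0]
    - [[0,0,0.002],0,0]
    - [[0,0,0.002],0,0]
    - [[0,0,0.002],0,0]
    - [[0,0,0],0,0]
    - [[0,0,0],0,0]

```text
time: 5.03
tool_pos: [0.5567, 0.1922, 0.0548]
tool_rot: [3.142, -0.0, -3.141]
contact_force: [-2.3, -0.8, 1.7]
opening: 0.0007
grip_force: 1.3
```

>>> carry_out:
  commands:
    - [[0,0,0.002],0,0]
    - [[0,0,0.002],0,0]
    - [[0,0,0.002],0,0]
    - [[0,0,0],0,0]
    - [[0,0,0],0,0]

```text
time: 5.65
tool_pos: [0.5569, 0.1923, 0.0488]
tool_rot: [3.141, 0.0, -3.141]
contact_force: [-2.5, -0.7, 4.4]
opening: 0.0004
grip_force: 2.5
```

>>> carry_out:
  commands:
    - [[0,0,0.002],0,0]
    - [[0,0,0.001],0,0]
    - [[0,0,0],0,0]
    - [[0,0,0],0,0]

```text
time: 6.15
tool_pos: [0.5571, 0.1923, 0.0461]
tool_rot: [3.141, 0.001, -3.141]
contact_force: [-2.4, -0.7, 6.7]
opening: 0.0005
grip_force: 3.1
```

>>> carry_out:
  commands:
    - [[0,0,0.001],0,0]
    - [[0,0,0],0,0]
    - [[0,0,0],0,0]
    - [[0,0,0],0,0]

```text
time: 6.65
tool_pos: [0.5572, 0.1923, 0.0457]
tool_rot: [3.141, 0.001, -3.141]
contact_force: [-4.1, -0.1, 9.8]
opening: 0.0007
grip_force: 5.2
```

The left finger reached its stop at about 6.7 N, with the force stiffening past it, so it is sound. I'll hold, release and go to the middle one.

>>> carry_out:
  commands:
    - [[0,0,0],0,0]
    - [[0,0,0],0,0]
    - [[0,0,-0.004],0,0]
    - [[0,0,-0.006],0,0]
    - [[0,0,-0.01],0,0]
    - [[0,0,-0.03],0,0]
    - [[0,0,-0.03],0,0]
    - [[0.006,-0.044,0],0,0]
    - [[0.006,-0.044,0],0,0]
    - [[0.006,-0.044,0],0,0]
    - [[0.006,-0.043,0],0,0]
    - [[0,0,0],0,0]
    - [[0,0,0],0,0]

```text
time: 8.28
tool_pos: [0.5332, 0.0174, 0.1249]
tool_rot: [3.141, 0.001, 3.141]
contact_force: [0.4, -0.3, -1.3]
opening: 0.0003
grip_force: 0.0
```

```bash
python3 w.py w3
```

```text
8.275 [0.5332 0.0174 0.1249] [3.1412 0.0006 3.1412] [ 0.4242 -0.269  -1.306 ] [-0.1112  0.4818  1.664   0.0005  0.9951 -1.6819]
tip_a 0.86 [261.3 208.7] [0.5358 0.0209 0.043 ]
tip_a 0.67 [ 26.7 180.7] [ 0.5103 -0.2044  0.043 ]
tip_a 0.56 [445.9 230.2] [0.5591 0.1959 0.043 ]
peg_a 0.82 [430.1 324.6] [0.668  0.2048 0.048 ]
peg_a 0.66 [ 57.7 286.5] [ 0.6208 -0.1882  0.048 ]
station_a 0.95 [416.2 265.2] [0.6176 0.1976 0.    ]
station_a 0.65 [ 68.5 224.6] [ 0.5694 -0.1911  0.    ]
```

View pics/w3.png

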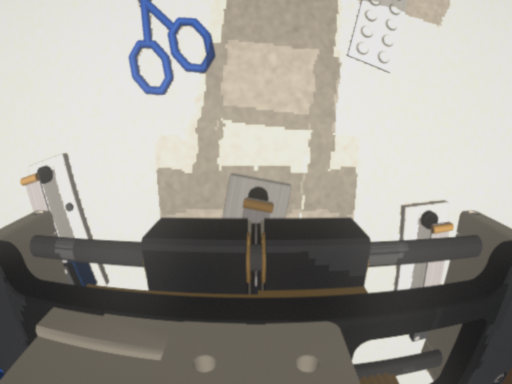

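The middle bar is at (258,205), just under the fingers, and the right bar at (33,180). I'll press the middle one.

>>> carry_out:
  commands:
    - [[-0.002,0.002,0.02],0,0]
    - [[0,0,0.03],0,0]
    - [[0,0,0.01],0,0]
    - [[0,0,0.004],0,0]
    - [[0,0,0.002],0,0]
    - [[0,0,0.002],0,0]
    - [[0,0,0.002],0,0]
    - [[0,0,0],0,0]
    - [[0,0,0],0,0]

```text
time: 9.7
tool_pos: [0.5352, 0.0192, 0.055]
tool_rot: [3.142, 0.001, -3.141]
contact_force: [0.1, 1.3, 0.9]
opening: 0.0004
grip_force: 0.5
```

>>> carry_out:
  commands:
    - [[0,0,0.002],0,0]
    - [[0,0,0.002],0,0]
    - [[0,0,0.002],0,0]
    - [[0,0,0],0,0]
    - [[0,0,0],0,0]

```text
time: 10.32
tool_pos: [0.5352, 0.0192, 0.0488]
tool_rot: [3.142, 0.001, -3.141]
contact_force: [1.7, 0.8, 1.9]
opening: 0.0006
grip_force: 1.1
```

>>> carry_out:
  commands:
    - [[0,0,0.002],0,0]
    - [[0,0,0.001],0,0]
    - [[0,0,0],0,0]
    - [[0,0,0],0,0]

```text
time: 10.82
tool_pos: [0.5353, 0.0192, 0.046]
tool_rot: [-3.142, 0.001, -3.141]
contact_force: [1.6, 0.3, 4.4]
opening: 0.0005
grip_force: 2.2
```

>>> carry_out:
  commands:
    - [[0,0,0.001],0,0]
    - [[0,0,0],0,0]
    - [[0,0,0],0,0]
    - [[0,0,0],0,0]

```text
time: 11.32
tool_pos: [0.5354, 0.0192, 0.0456]
tool_rot: [-3.142, 0.001, -3.141]
contact_force: [0.5, 0.1, 10.9]
opening: 0.0005
grip_force: 5.3
```

The middle finger needed only about 1.9 N at the height where the left took 4.4 N, so it looks weak. It is on its stop, so I'll hold, release and go right.

>>> carry_out:
  commands:
    - [[0,0,0],0,0]
    - [[0,0,0],0,0]
    - [[0,0,-0.004],0,0]
    - [[0,0,-0.006],0,0]
    - [[0,0,-0.01],0,0]
    - [[0,0,-0.03],0,0]
    - [[0,0,-0.03],0,0]
    - [[0.005,-0.044,0],0,0]
    - [[0.005,-0.044,0],0,0]
    - [[0.005,-0.044,0],0,0]
    - [[0.005,-0.044,0],0,0]
    - [[0.005,-0.044,0],0,0]
    - [[0,0,0],0,0]
    - [[0,0,0],0,0]

```text
time: 13.08
tool_pos: [0.5095, -0.2001, 0.1246]
tool_rot: [3.14, -0.001, 3.141]
contact_force: [0.5, 0.8, -0.2]
opening: 0.0005
grip_force: 0.0
```

```bash
python3 w.py w4
```

```text
13.075 [ 0.5095 -0.2001  0.1246] [ 3.1405 -0.0011  3.1413] [ 0.5272  0.7817 -0.1511] [-0.5146  0.505   1.6232  0.0005  1.0149 -2.0853]
tip_a 0.67 [254.  206.1] [ 0.5096 -0.2024  0.043 ]
peg_a 0.36 [251.5 206.9] [ 0.5088 -0.2043  0.048 ]
ring_green 0.66 [107.2 175.7] [ 0.4917 -0.3486  0.    ]
station_a 0.79 [436.4 263.9] [0.5945 0.0093 0.    ]
```

View pics/w4.png

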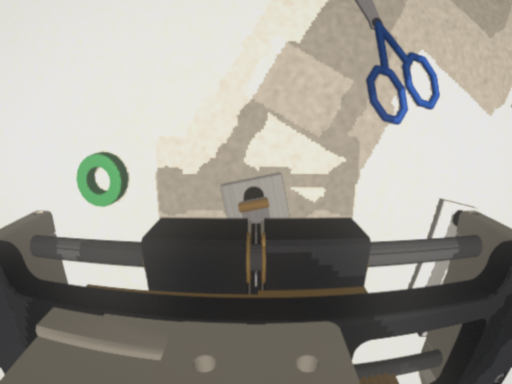

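The right bar is at (254,205), just under the fingers, so I press it.

>>> carry_out:
  commands:
    - [[0,-0.002,0.02],0,0]
    - [[0,0,0.03],0,0]
    - [[0,0,0.01],0,0]
    - [[0,0,0.004],0,0]
    - [[0,0,0.002],0,0]
    - [[0,0,0.002],0,0]
    - [[0,0,0.002],0,0]
    - [[0,0,0],0,0]
    - [[0,0,0],0,0]

```text
time: 14.5
tool_pos: [0.5102, -0.2029, 0.055]
tool_rot: [-3.141, 0.001, -3.141]
contact_force: [-0.2, 0.6, 2.4]
opening: 0.0004
grip_force: 1.4
```

>>> carry_out:
  commands:
    - [[0,0,0.002],0,0]
    - [[0,0,0.002],0,0]
    - [[0,0,0.002],0,0]
    - [[0,0,0],0,0]
    - [[0,0,0],0,0]

```text
time: 15.12
tool_pos: [0.5103, -0.2029, 0.0489]
tool_rot: [-3.141, 0.001, -3.141]
contact_force: [-0.5, 0.5, 6.0]
opening: 0.0003
grip_force: 2.9
```

>>> carry_out:
  commands:
    - [[0,0,0.002],0,0]
    - [[0,0,0.001],0,0]
    - [[0,0,0],0,0]
    - [[0,0,0],0,0]

```text
time: 15.62
tool_pos: [0.5105, -0.2029, 0.0461]
tool_rot: [-3.141, 0.001, -3.141]
contact_force: [-0.9, 1.4, 7.2]
opening: 0.0005
grip_force: 3.6
```

>>> carry_out:
  commands:
    - [[0,0,0.001],0,0]
    - [[0,0,0],0,0]
    - [[0,0,0],0,0]
    - [[0,0,0],0,0]

```text
time: 16.12
tool_pos: [0.5105, -0.203, 0.0456]
tool_rot: [-3.141, 0.002, -3.141]
contact_force: [-1.6, 1.7, 11.9]
opening: 0.0006
grip_force: 5.6
```

>>> carry_out:
  commands:
    - [[0,0,0],0,0]
    - [[0,0,0],0,0]
    - [[0,0,-0.004],0,0]
    - [[0,0,-0.006],0,0]
    - [[0,0,-0.01],0,0]
    - [[0,0,-0.03],0,0]
    - [[0,0,-0.04],0,0]
    - [[0.005,0.048,0],0,0]
    - [[0.005,0.048,0],0,0]
    - [[0.005,0.048,0],0,0]
    - [[0.005,0.048,0],0,0]
    - [[0.005,0.048,0],0,0]
    - [[0.005,0.048,0],0,1]
    - [[0.005,0.048,0],0,1]
    - [[0.005,0.048,0],0,1]
    - [[0.005,0.048,0],0,1]
    - [[0.005,0.048,0],0,1]
    - [[0.005,0.048,0],0,1]
    - [[0,0.048,0],0,1]
    - [[0,0,0],0,1]

```text
time: 18.62
tool_pos: [0.454, 0.3758, 0.1343]
tool_rot: [3.141, -0.0, -3.138]
contact_force: [0.8, -0.3, -1.0]
opening: 0.0757
grip_force: 0.0
```

```bash
cat > ring.py <<'E'
from h import *
import sys
np.set_printoptions(precision=4,suppress=True)
s=robot.observe(); print(s["time"],s["tool_pos"],s["tool_rot"],s["opening"])
p=robot.read_camera("wrist"); save(p,sys.argv[1])
im=p["pixels"].astype(int); m=((im[...,0]>110)&(im[...,1]<70)&(im[...,2]<70)).astype(np.uint8)
c,_=cv2.findContours(m,cv2.RETR_EXTERNAL,cv2.CHAIN_APPROX_NONE); c=max(c,key=cv2.contourArea)
print("area",cv2.contourArea(c),cv2.boundingRect(c))
z=float(sys.argv[2])
for d in robot.tip_of(p,"ring_red"): print("net",d["p"],d["at"],wat(p,d["at"],s,z-.018))
P=np.array([wat(p,q[0],s,z)[:2] for q in c]); print("top extents",P.min(0),P.max(0))
P0=np.array([wat(p,q[0],s,z-.018)[:2] for q in c])
print("base extents",P0.min(0),P0.max(0))
E
python3 ring.py w5 .018
```

```text
18.625 [0.454  0.3758 0.1343] [ 3.1412 -0.0002 -3.1376] 0.07569654605381408
area 2165.5 (229, 165, 55, 55)
top extents [0.427  0.3508] [0.4769 0.3995]
base extents [0.4297 0.3492] [0.483  0.4012]
```

View pics/w5.png

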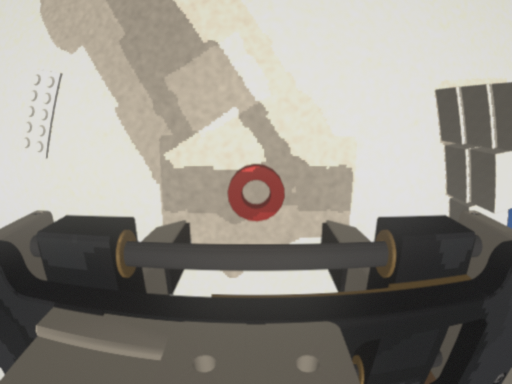

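The red ring is at (256,192), centred near (0.453, 0.375), between the fingers. I'll go down and grip it.

>>> carry_out:
  commands:
    - [[0.001,0,0.025],0,1]
    - [[0,0,0.03],0,1]
    - [[0,0,0.03],0,1]
    - [[0,0,0.02],0,1]
    - [[0,0,0.008],0,1]
    - [[0,0,0],0,1]
    - [[0,0,0],0,0.4]
    - [[0,0,0],0,0.4]
    - [[0,0,0],0,0.4]
    - [[0,0,0],0,0.4]
    - [[0,0,0],0,0.4]
  newtons: 15

```text
time: 20.1
tool_pos: [0.4539, 0.3734, 0.0219]
tool_rot: [3.141, 0.0, -3.141]
contact_force: [-0.3, -0.1, 0.5]
opening: 0.0509
grip_force: 15.0
```

>>> carry_out:
  commands:
    - [[0,0,-0.02],0,0.4]
    - [[0,0,-0.05],0,0.4]
    - [[0,0,-0.05],0,0.4]
    - [[0,0,-0.03],0,0.4]
    - [[-0.027,-0.041,0],0,0.4]
    - [[-0.027,-0.041,0],0,0.4]
    - [[-0.027,-0.041,0],0,0.4]
    - [[-0.027,-0.041,0],0,0.4]
    - [[-0.027,-0.041,0],0,0.4]
    - [[-0.027,-0.041,0],0,0.4]
    - [[-0.027,-0.041,0],0,0.4]
    - [[-0.027,-0.041,0],0,0.4]
    - [[-0.027,-0.041,0],0,0.4]
    - [[0,0,0],0,0.4]
    - [[0,0,0],0,0.4]

```text
time: 21.98
tool_pos: [0.6964, 0.0046, 0.1711]
tool_rot: [3.141, -0.001, 3.142]
contact_force: [-0.1, 0.6, 0.6]
opening: 0.0505
grip_force: 15.0
```

```bash
python3 w.py w6; python3 - <<'E'
from h import *
p=cv2.imread("pics/w6.png")
cv2.imwrite("pics/w6c.png",cv2.resize(p[60:300,140:400],None,fx=2.4,fy=2.4,interpolation=cv2.INTER_CUBIC))
E
```

```text
21.975 [0.6964 0.0046 0.1711] [ 3.1409 -0.0015  3.1416] [-0.0604  0.6044  0.5723] [-0.1035  0.7193  1.0806  0.0005  1.3431 -1.6744]
tip_a 0.86 [275.1  20.5] [0.5354 0.0214 0.043 ]
tip_a 0.82 [62.1 21.4] [ 0.5083 -0.2027  0.043 ]
tip_a 0.56 [439.3  64.1] [0.5605 0.1927 0.043 ]
peg_a 0.77 [444.8 166.3] [0.6673 0.2011 0.048 ]
peg_a 0.77 [ 70.2 118.1] [ 0.6177 -0.1841  0.048 ]
peg_a 0.67 [249.3 135.3] [ 0.6434 -0.002   0.048 ]
ring_red 0.55 [255.6 236.3] [0.7585 0.0036 0.    ]
ring_green 0.66 [274.3  22.1] [0.5221 0.0234 0.    ]
ring_green 0.65 [ 2.8 44.5] [ 0.4934 -0.3492  0.    ]
station_a 0.94 [259.5  86.9] [0.5945 0.0077 0.    ]
station_a 0.81 [88.8 78.1] [ 0.5705 -0.1896  0.    ]
station_a 0.61 [425.3 120.1] [0.62  0.202 0.   ]
```

View pics/w6c.png

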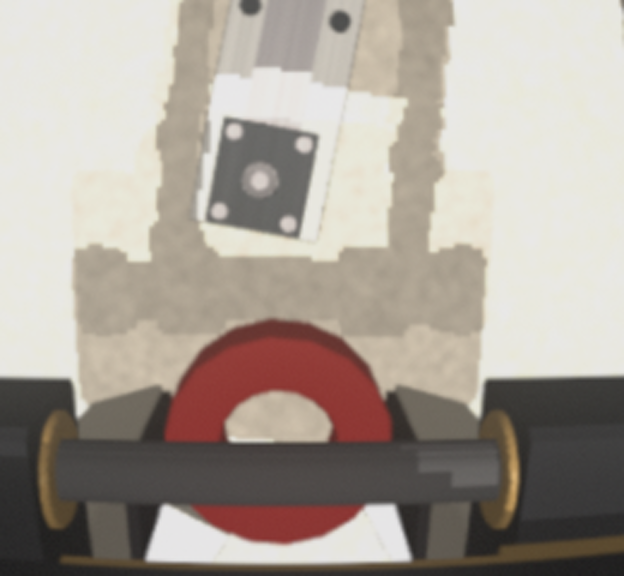

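The peg is at crop (260,180), matching the centre of the cap screws, so its foot is at (0.643, -0.002). That is 110 mm from the measured tip, as it must be. I'll move over it and lower in stages.

>>> carry_out:
  commands:
    - [[0.027,-0.0035,0],0,0.4]
    - [[0.026,-0.003,0.01],0,0.4]
    - [[0,0,0.03],0,0.4]
    - [[0,0,0.03],0,0.4]
    - [[0,0,0],0,0.4]
    - [[0,0,0.006],0,0.4]
    - [[0,0,0.006],0,0.4]
    - [[0,0,0.004],0,0.4]
    - [[0,0,0.004],0,0.4]
    - [[0,0,0],0,0.4]

```text
time: 23.52
tool_pos: [0.6438, -0.0023, 0.0814]
tool_rot: [3.141, -0.001, -3.141]
contact_force: [-0.2, -0.5, -1.3]
opening: 0.0508
grip_force: 15.0
```

```bash
python3 - <<'E'
from h import *
V=[]
for c in("side","top"):
    p=robot.read_camera(c); V.append(p["pixels"])
    P=np.array(p["view"])@np.array([.643,-.002,.06,1]); u=int(p["cx"]+p["fx"]*P[0]/-P[2]); v=int(p["cy"]-p["fy"]*P[1]/-P[2])
    V[-1]=cv2.resize(V[-1][v-35:v+35,u-45:u+45],None,fx=4.4,fy=4.4,interpolation=cv2.INTER_CUBIC); print(u,v)
cv2.imwrite("pics/st.png",cv2.cvtColor(np.hstack(V),cv2.COLOR_RGB2BGR))
E
```

```text
294 180
257 130
```

View pics/st.png

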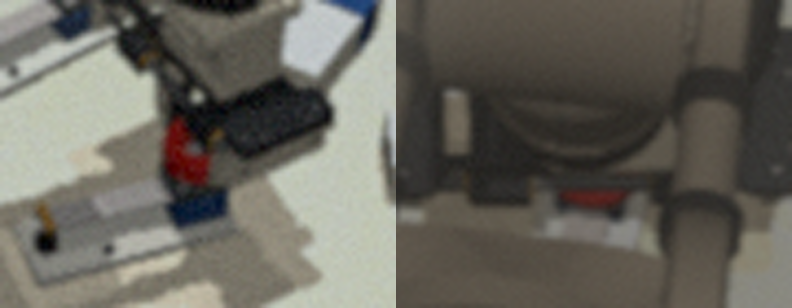

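The ring sits around the peg: its underside is 14 mm below the peg top and there is no contact force. I'll lower it onto the cap.

>>> carry_out:
  commands:
    - [[0,0,0.004],0,0.4]
    - [[0,0,0.003],0,0.4]
    - [[0,0,0.002],0,0.4]
    - [[0,0,0],0,0.4]
    - [[0,0,0],0,0.4]

```text
time: 24.25
tool_pos: [0.644, -0.0023, 0.0728]
tool_rot: [3.142, 0.0, -3.141]
contact_force: [-0.8, -0.8, -1.1]
opening: 0.0504
grip_force: 15.0
```

>>> carry_out:
  commands:
    - [[0,0,0.001],0,0.4]
    - [[0,0,0.001],0,0.4]
    - [[0,0,0],0,0.4]
    - [[0,0,0],0,0.4]

```text
time: 24.75
tool_pos: [0.644, -0.0023, 0.0707]
tool_rot: [3.142, 0.0, -3.141]
contact_force: [-0.1, -0.6, -0.8]
opening: 0.0505
grip_force: 15.0
```

>>> carry_out:
  commands:
    - [[0,0,0.0005],0,0.4]
    - [[0,0,0],0,0.4]
    - [[0,0,0],0,0.65]
    - [[0,0,0],0,0.75]
    - [[0,0,0],0,0.9]
    - [[0,0,0],0,0.9]
    - [[0,0,0],0,0.9]
    - [[0,0,-0.01],0,0.9]
    - [[0,0,-0.02],0,0.9]
    - [[0,0,-0.03],0,0.9]
    - [[0,0,-0.02],0,0.9]
    - [[0.027,0.005,0],0,0]
    - [[0.027,0.005,0],0,0]
    - [[0.027,0.006,0],0,0]
    - [[0.0275,0.006,0],0,0]
    - [[0,0,0],0,0]
    - [[0,0,0],0,0]
  newtons: 20

```text
time: 26.88
tool_pos: [0.5366, 0.0195, 0.151]
tool_rot: [-3.141, 0.002, -3.141]
contact_force: [0.4, -0.2, 1.3]
opening: 0.0273
grip_force: 0.0
```

```bash
python3 - <<'E'
from h import *
p=robot.read_camera("side"); im=p["pixels"][140:230,235:355]
cv2.imwrite("pics/st2.png",cv2.cvtColor(cv2.resize(im,None,fx=6,fy=6,interpolation=cv2.INTER_CUBIC),cv2.COLOR_RGB2BGR))
s=robot.observe(); print(s["opening"],s["tool_pos"])
for d in robot.tip_of(p,"ring_red"): print(d["p"],d["at"],at_z(p,d["at"],.048))
E
```

```text
0.023180807988997614 [0.53658652 0.01944587 0.15073153]
0.59 [293.5, 181.7] [0.64380051 0.004229   0.048     ]
0.59 [273.6, 196.1] [ 0.56074524 -0.01465594  0.048     ]
```

View pics/st2.png

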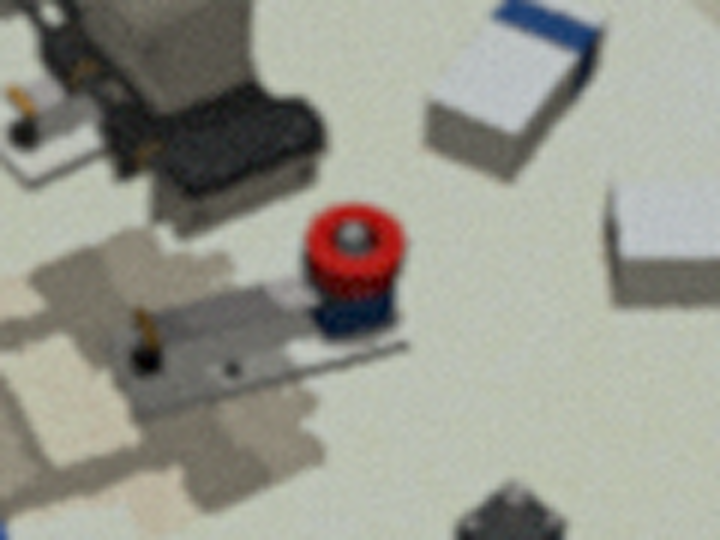

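The red ring is around the peg and flat on the middle clamp; in the crop it is at (355,255) with the peg at (353,235). Now the slow check press.

>>> carry_out:
  commands:
    - [[0.001,0,0],0,0]
    - [[0,0,0.02],0,0]
    - [[0,0,0.03],0,0]
    - [[0,0,0.025],0,0]
    - [[0,0,0.008],0,0]
    - [[0,0,0.002],0,0]
    - [[0,0,0.002],0,0]
    - [[0,0,0.002],0,0]
    - [[0,0,0.001],0,0]
    - [[0,0,0.001],0,0]
    - [[0,0,0],0,0]
    - [[0,0,0],0,0]

```text
time: 28.48
tool_pos: [0.5345, 0.0197, 0.0593]
tool_rot: [3.142, 0.0, -3.141]
contact_force: [-0.3, -0.5, -0.0]
opening: 0.0005
grip_force: 0.1
```

>>> carry_out:
  commands:
    - [[0,0,0.001],0,0]
    - [[0,0,0.001],0,0]
    - [[0,0,0.001],0,0]
    - [[0,0,0.001],0,0]
    - [[0,0,0.001],0,0]
    - [[0,0,0.001],0,0]
    - [[0,0,0.001],0,0]
    - [[0,0,0.001],0,0]
    - [[0,0,0.001],0,0]
    - [[0,0,0.001],0,0]
    - [[0,0,0],0,0]
    - [[0,0,0],0,0]

```text
time: 29.98
tool_pos: [0.5345, 0.0197, 0.0492]
tool_rot: [3.141, 0.0, -3.141]
contact_force: [-0.4, 0.7, 2.8]
opening: 0.0009
grip_force: 1.0
```

>>> carry_out:
  commands:
    - [[0,0,0.001],0,0]
    - [[0,0,0.001],0,0]
    - [[0,0,0.001],0,0]
    - [[0,0,0],0,0]
    - [[0,0,0],0,0]

```text
time: 30.6
tool_pos: [0.5346, 0.0197, 0.0463]
tool_rot: [3.142, 0.0, -3.141]
contact_force: [0.6, 0.6, 2.6]
opening: 0.0006
grip_force: 1.3
```

>>> carry_out:
  commands:
    - [[0,0,0.0007],0,0]
    - [[0,0,0.0006],0,0]
    - [[0,0,0],0,0]
    - [[0,0,0],0,0]
    - [[0,0,0],0,0]
    - [[0,0,0],0,0]
    - [[0,0,0],0,0]

```text
time: 31.48
tool_pos: [0.5347, 0.0197, 0.0457]
tool_rot: [-3.142, 0.001, -3.141]
contact_force: [-2.7, -0.2, 9.7]
opening: 0.0005
grip_force: 4.5
```

It is on the stop. I'll let it up slowly and back off.

>>> carry_out:
  commands:
    - [[0,0,0],0,0]
    - [[0,0,-0.002],0,0]
    - [[0,0,-0.003],0,0]
    - [[0,0,-0.004],0,0]
    - [[0,0,-0.005],0,0]
    - [[0,0,-0.01],0,0]
    - [[0,0,-0.03],0,0]
    - [[0,0,-0.05],0,0]
    - [[0,0,-0.05],0,0]
    - [[0.03,0,0],0,0]
    - [[0,0,0],0,0]
    - [[0,0,0],0,0]
    - [[0,0,0],0,0]
    - [[0,0,0],0,0]

```text
time: 33.22
tool_pos: [0.5047, 0.0197, 0.1985]
tool_rot: [3.141, -0.001, -3.141]
contact_force: [-0.1, 0.0, -0.2]
opening: 0.0003
grip_force: 0.0
```

```bash
python3 - <<'E'
from h import *
s=robot.observe(); print(s["time"],s["tool_pos"],s["contact_force"])
p=robot.read_camera("side")
for d in robot.tip_of(p,"ring_red"): print(d["p"],d["at"],at_z(p,d["at"],.048))
print(robot.hand_in())
E
```

```text
33.225 [0.50470732 0.0196843  0.19848471] [-0.07198536  0.04533463 -0.18990906]
the job is handed in; nothing more can be done
None
```

The middle finger is the weak one; the red ring lies flat over its peg, I pressed that finger to its stop once more as a check (highest force I read on any press: 11.9 N), and the job was handed in at about 33 s (no verdict shown).

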